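# Gauge a square tube on a flip stop for tacking

### The job

Flip the red stop leaf fully down onto the fence, push the square tube back against the fence and along it until its end bears firmly and squarely on the leaf, without knocking the clamped stop carriage out of its setting. Then flip the leaf back up out of the torch's way, leaving the tube exactly where it was gauged and the things around undisturbed.

Things in the scene. Friction and masses are not known exactly. Their poses are not given: they have to be found in the camera images.
- fence: Fixed jig: aluminium fence bar 40 mm deep, 500 long, 20 high, with a dark steel base plate 5 mm thick (150 x 400) in front of it. Origin at the foot of the fence's front face, on the table. x points across the fence, away from the robot (front face x = 0, plate at x < 0), y along the fence to the left, z up. Place and yaw differ in every run.
- carriage: Stop carriage: aluminium block on the fence, top 72 mm above the table, black lock knob to 89 mm; carries the red leaf. Origin at the foot of the fence's front face in the gauging plane (its y = 0), where the leaf's -y face lies. Axes as the fence's. Block at y 11 to 55, over the fence. Held by clamp friction alone: 12 N along the fence makes it slip. Place along the fence varies.
- hinge (a point): Point on the leaf's hinge axis, which runs along the fence (y): 60 mm above the table, 22 mm behind the fence's front face (+x), 33 mm to the +y side of the gauging plane, level with the middle of the pin. Belongs to the carriage.
- leaf (a joint): Angle of the red flip leaf, rad: 0 = fully down, its heel on the fence's top; 1.57 = straight up; 1.85 = end of travel, leaning back. Starts up (1.5 to 1.8). Friction (0.09 N m) keeps it at any angle. Plate 10 mm thick, at 0 to 10 mm on the +y side of the gauging plane; when down its nose hangs 4 to 44 mm in front of the fence, to 12 mm above the table, its arm's top is at 68 mm.
- pin (a point): Middle of the leaf's handle: a black round pin 12 mm thick, 46 mm long, along the hinge axis, on the +y side of the leaf, 87 mm from the hinge axis, with an 18 mm wide, 5 mm long collar at its +y end. Leaf down: 60 mm above the table, 65 mm in front of the fence's face; leaf up: about 147 mm high, over the fence.
- tube_mid (a point): Centre of the part: bright square steel tube 40 x 40 mm, 3 mm wall, open ends, 120 mm long along its own y, about 0.4 kg, loose on the base plate on the -y side of the stop. Centre 25 mm, top 45 mm above the table (20 and 40 above the plate). When gauged, its centre is 20 mm in front of the fence's face and 60 mm on the -y side of the gauging plane.
- magnet: Bystander: orange welding magnet, a flat square 75 mm wide, set diamond-wise, 15 mm high, lying on the table to the left of the base plate. Origin at the centre of its underside.
- disc: Bystander: grey and blue grinding disc, 125 mm across, 13 mm high, on the table behind the fence. Origin at the centre of its underside.
- hammer: Bystander: hammer on the table to the right of the jig. Origin near its middle, on the table.
Mind the look-alikes: they are no part of the job. What is shaped like the part that bears tube_mid but brown or turquoise is not meant.

How it is judged:
On the way, in this order (a step that is already met when the one before it is completed fails the run):
1. the leaf is fully down on the fence (within 0.03 rad) (value of joint leaf below 0.03 rad), for 0.3 s.
2. with the leaf down, the tube's end bears on it with at least 4 N for 0.3 s, the tube's back within 1.5 mm of the fence and in line with it (0.02 rad) (value of joint leaf below 0.03 rad and contact force between tube and carriage above 4 N and x of tube_mid in the frame of fence between -0.0215 and -0.0185 m and y of tube_mid in the frame of carriage between -0.0615 and -0.0585 m and angle between the y axis of tube_mid and the y axis of fence, either way round below 0.02 rad), for 0.3 s.
At the end, for the whole second after the job is handed in: The leaf is up (1.4 rad or more). The tube lies flat on the plate, its back within 1.5 mm of the fence, its end within 1.5 mm of the gauging plane, in line within 0.02 rad, at rest. The carriage is within 1.5 mm of where it was clamped. Bystanders within 20 mm of their places (value of joint leaf above 1.4 rad and x of tube_mid in the frame of fence between -0.0215 and -0.0185 m and y of tube_mid in the frame of carriage between -0.0615 and -0.0585 m and angle between the y axis of tube_mid and the y axis of fence, either way round below 0.02 rad and height (world z) of tube_mid below 0.027 m and angle between tube_mid's own z axis and vertical below 0.03 rad and linear speed of carriage below 0.005 m/s and distance of carriage from where it was at the start of the episode below 0.0015 m and velocity of joint leaf between -0.05 and 0.05 rad/s); the robot touches nothing.
It fails at once if the stop carriage is knocked more than 1.5 mm along the fence (distance of carriage from where it was at the start of the episode above 0.0015 m).
It fails at once if the magnet is moved more than 20 mm (distance of magnet from where it was at the start of the episode above 0.02 m).
It fails at once if the disc is moved more than 20 mm (distance of disc from where it was at the start of the episode above 0.02 m).
It fails at once if the hammer is moved more than 20 mm (distance of hammer from where it was at the start of the episode above 0.02 m).
It also fails if it takes over 70 s, if anything falls off the work surface, if the arm or the gripper's body presses on something with over 40 N, if the wrist force passes 120 N, or if a joint passes its speed limit or range.

### The arm

A 7-joint arm with a two-finger parallel gripper is mounted at the origin on the work surface. World frame = base frame: x ahead of the robot, y to its left, z up, the work surface at z = 0. Lengths are in m, angles in rad, forces in N, time in s.
With the tool pointing down it reaches from about 0.4 to 0.9 m from the base axis. Payload 5.5 kg.
Tool frame: the origin (TCP) lies midway between the tips of the shut fingers; the grasp point (between the pads) lies 19 mm behind it (env.pinch_z is the distance from the TCP to the grasp point, in m); z points along the fingers, y is the direction in which the jaws open and shut (so a half turn about z gives the same grasp; the last joint's range is limited). The gripper opens to 85 mm and grips with 20 to 120 N. Pads are 22 mm wide; open, the fingers measure 114 mm over their backs; the gripper's body (76 mm by 85 mm) begins 54 mm behind the grasp point. The pads swing forward as they close: fully open they stand 13 mm farther back than shut.
Start: joints at [1.579, 0.501, -0.427, 1.55, 0.221, 1.138, -0.21], TCP at [0.164, -0.629, 0.231] pointing down, gripper open.
Joint ranges: [-2.88, 2.88], [-0.31, 2.03], [-1.54, 1.56], [0.2, 2.42], [-1.41, 4.55], [0.19, 2.02], [-2.57, 2.57]. Speed limits (rad/s): [2.57, 2.57, 3.14, 3.14, 3.14, 3.14, 3.14].

### API

Orientations are given as [roll, pitch, yaw] about the fixed x, y, z axes, in that order (R = Rz(yaw) Ry(pitch) Rx(roll)).
In Python, from bench import telemetry, imaging, workorder, env gives the robot as it stands.
- The arm moves only by the tool send_rows, never from a script. Its argument "steps" is a list of rows, each an object with "dp": the shift along the tool's x, y, z in mm, a list of three; "turn": the turn about the tool's z in rad; "fingers": the opening, from 0 (shut) to 1 (fully open). In form: [{"dp": [dx, dy, dz], "turn": turn, "fingers": fingers}, ...]. A call has 1 to 20 rows; each row shifts and turns the commanded pose from where the row before left it, along the tool's axes as they then stand; what a row does not reach is not made up. A row lasts 1/8 s, in which the tool goes at most 62.5 mm and 10.7 degrees, less where a joint would pass 70% of its speed; a pose out of reach is approached as far as the arm can. A call is refused whole if a number of a shift passes 62.5 or a number of a turn 0.188, either way. A call with a gripper value outside its range is refused whole. The fingers move at their own pace and stop on an object; "newtons" is the grip in N (left out, the last holds). Time passes only in rows, so rows that do not move let the fingers close. It gives the time, the measured TCP pose, the force and the opening at its end, in the units of the state.
- telemetry.state(): the state, without advancing time (a new reading comes with each control period).
- imaging.capture(name): name is "scene" or "top"; returns the picture (400x640x3 uint8, red, green, blue); there is no depth.
- imaging.camera_info(name): a dict with "fx", "fy", "cx", "cy" (pixels), "world_from_camera" (4x4, takes a point from camera to world coordinates). Camera axes: x right, y down, z forward; pixel columns grow to the right and rows downward; lengths in m; the calibration is good to about 2 mm. A picture is of the moment at which its call begins. camera_info takes no time and is no camera call.
- workorder.sign_off(): hands the job in, once; it reports no verdict.
The state is a dict: "t": time; "joint_positions": joint angles; "joint_vel": joint speeds; "joint_torque": joint torques, N m; "ee_pos": TCP position; "orientation": TCP orientation; "wrist_force": force on the tool from outside, world axes, zero at the start; "ft_torque": the same for the moment, N m; "width": finger opening in m.
Only numpy, scipy, OpenCV 4.12 (cv2) and the standard library are available. Lean on these libraries where they do the work, as an engineer would, in place of code of your own. Each camera call takes 0.05 s, during which the arm holds its last target. There are 200 camera calls.

## Working session

There is one attempt and no reset: what is moved stays moved. The work goes in short steps, Python scripts to look and compute and a tool call to move; the robot and the scene stay as the last step left them, time stands still between calls to the robot, and variables do not carry over. Pictures are saved under pics/ and viewed, about 8 in all and at most 12, crops included, and the job is handed in when it is done.

Besides the shell and the picture viewer there is one more tool, called after "Call:" as name([rows], argument=value, ...), one row to a line, values as JSON. send_rows: Moves the arm, as the interface text tells. Its arguments: {"type":"object","properties":{"steps":{"type":"array"},"newtons":{"type":"number"}},"required":["steps"]}

```bash
mkdir -p pics
python3 - <<'E'
from bench import telemetry, imaging, workorder, env
import cv2,numpy as np
for n in("scene","top"):
    cv2.imwrite(f"pics/{n}0.png",imaging.capture(n)[:,:,::-1])
    c=imaging.camera_info(n);print(n,c["fx"],c["fy"],c["cx"],c["cy"]);print(np.round(c["world_from_camera"],4))
print(telemetry.state(),env.pinch_z)
E
```

```text
scene 480.00952688797054 480.00952688797054 311.6319293059724 194.60809287985714
[[-0.1292  0.8245 -0.5509  1.2468]
 [ 0.9916  0.1125 -0.0641  0.0262]
 [ 0.0092 -0.5545 -0.8321  1.1823]
 [ 0.      0.      0.      1.    ]]
top 483.10717059349554 483.10717059349554 326.9264382316435 199.4570449770634
[[ 1.3700e-02 -9.8850e-01  1.5030e-01  3.3770e-01]
 [-9.9990e-01 -1.3600e-02  1.2000e-03 -8.4900e-02]
 [ 8.0000e-04 -1.5030e-01 -9.8860e-01  1.2689e+00]
 [ 0.0000e+00  0.0000e+00  0.0000e+00  1.0000e+00]]
{'t': 0.1, 'joint_positions': array([ 1.57921729,  0.50179524, -0.42678203,  1.55135263,  0.22080906,
        1.1383068 , -0.2103236 ]), 'joint_vel': array([ 0.00151584, -0.00442662, -0.00067683, -0.00376013,  0.00091021,
       -0.00200124,  0.00109966]), 'joint_torque': array([-1.03493367e-02, -5.70807195e+01, -5.83836973e+00, -2.81741488e+01,
        1.03712117e-02,  5.58576052e-03, -1.31914175e-05]), 'ee_pos': array([ 0.16360526, -0.6284168 ,  0.23033203]), 'orientation': array([-3.13978499e+00, -4.97313711e-05,  2.54786623e-01]), 'wrist_force': array([-0.34211366, -0.28521095, -0.83754178]), 'ft_torque': array([-0.00137038,  0.06148194,  0.00419096]), 'width': 0.08528549963388966} 0.0187
```

View pics/scene0.png

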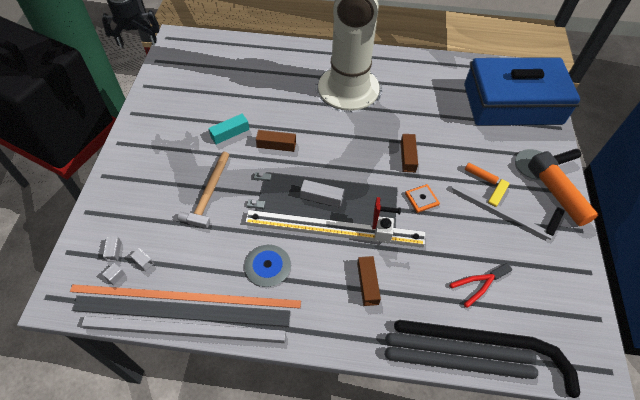

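View pics/top0.png

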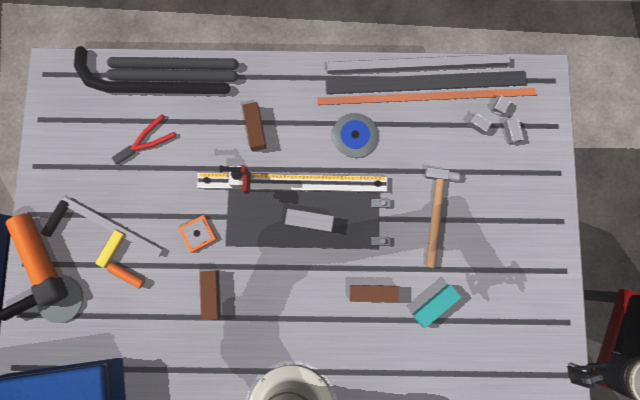

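The scene view shows the jig with the bright tube at about (322,193) on the dark plate and the red leaf at (378,213). In the top view the tube is at (310,219), the leaf at (246,179), the magnet at (197,233), the disc at (355,134) and the hammer at (437,215). The brown and turquoise blocks are look-alikes. I'll enlarge both views.

Run:
```python
import cv2
a=cv2.imread("pics/top0.png")[155:260,185:400];cv2.imwrite("pics/c1.png",cv2.resize(a,None,fx=3.7,fy=3.7,interpolation=cv2.INTER_CUBIC))
a=cv2.imread("pics/scene0.png")[160:255,235:445];cv2.imwrite("pics/c2.png",cv2.resize(a,None,fx=3.8,fy=3.8,interpolation=cv2.INTER_CUBIC))
```

```text
(no output)
```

View pics/c1.png

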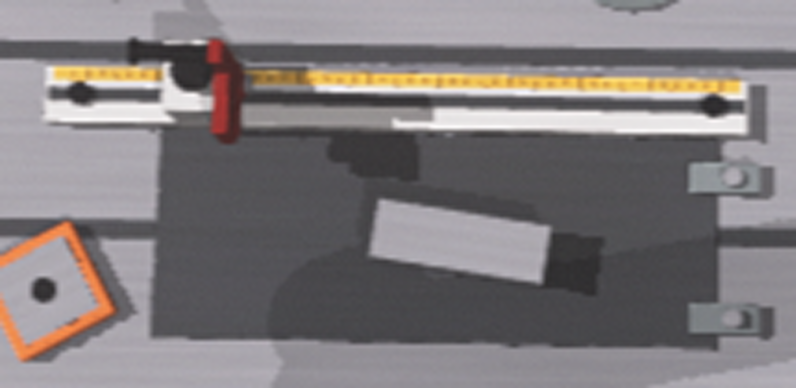

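View pics/c2.png

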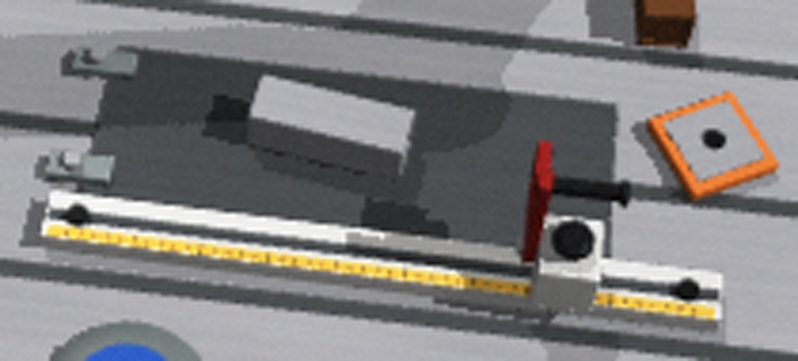

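```bash
cat > h.py <<'E'
import numpy as np
from bench import imaging
def ray(n,p):
    c=imaging.camera_info(n);T=np.array(c["world_from_camera"])
    d=T[:3,:3]@[(p[0]-c["cx"])/c["fx"],(p[1]-c["cy"])/c["fy"],1];return T[:3,3],d
def at(n,p,z):
    o,d=ray(n,p);return o+d*(z-o[2])/d[2]
def tri(p,q):
    o,d=ray("top",p);o2,d2=ray("scene",q)
    s=np.linalg.lstsq(np.c_[d,-d2],o2-o,rcond=None)[0];a=o+d*s[0];b=o2+d2*s[1];return (a+b)/2,np.linalg.norm(a-b)
def proj(n,P):
    c=imaging.camera_info(n);T=np.linalg.inv(c["world_from_camera"]);q=T[:3,:3]@P+T[:3,3]
    return np.array([q[0]/q[2]*c["fx"]+c["cx"],q[1]/q[2]*c["fy"]+c["cy"]])
t=lambda x,y:(185+(x+.5)/3.7-.5,155+(y+.5)/3.7-.5)
s=lambda x,y:(235+(x+.5)/3.8-.5,160+(y+.5)/3.8-.5)
E
python3 - <<'E'
from h import *
np.set_printoptions(precision=4,suppress=True)
def show(l,n,f,z,ps):
    P=np.array([at(n,f(*p),z) for p in ps]);print(l,n,P[:,:2].tolist() and P[:,:2].round(4).tolist());return P
for l,n,f,z,ps in [("tube","top",t,.045,[(378,199),(550,226),(543,284),(370,256)]),
 ("tube","scene",s,.045,[(412,108),(264,75),(250,120),(403,155)]),
 ("fenceF","top",t,.02,[(45,120),(745,133)]),("fenceB","top",t,.02,[(48,66),(745,86)]),
 ("fenceF","scene",s,.02,[(50,192),(720,272)]),("fenceB","scene",s,.02,[(45,237),(715,318)]),
 ("plate","top",t,.005,[(150,336),(718,349)]),("plate","scene",s,.005,[(614,103),(120,47)]),
 ("magnet","top",t,.015,[(44,290)]),("magnet","scene",s,.015,[(713,139)]),
 ("block72","scene",s,.072,[(540,272),(598,277),(602,222)])]:
    P=show(l,n,f,z,ps)
    if len(P)>1: print("   yaw of edge0-1",np.arctan2(*( (P[0]-P[1])[[0,1]]*[-1,1])), "len",np.linalg.norm(P[0]-P[1]))
    if len(P)==4: print("   centre",P.mean(0))
print("pin collar",tri(t(132,50),s(627,193)),"pin root",tri(t(208,48),s(553,188)))
print("knob",tri(t(190,68),s(573,241)))
E
```

```text
tube top [[0.4992, 0.0188], [0.4821, -0.1001], [0.442, -0.0958], [0.4596, 0.0233]]
   yaw of edge0-1 -0.14297087174569723 len 0.12021835517496168
   centre [ 0.4707 -0.0385  0.045 ]
tube scene [[0.4592, 0.0252], [0.444, -0.09], [0.4866, -0.0947], [0.5024, 0.0225]]
   yaw of edge0-1 -0.13098171839501058 len 0.11616447847518979
   centre [ 0.4731 -0.0342  0.045 ]
fenceF top [[0.5557, 0.2586], [0.5532, -0.2379]]
   yaw of edge0-1 -0.00504084344078353 len 0.4965065563961087
fenceB top [[0.5948, 0.2586], [0.5872, -0.238]]
   yaw of edge0-1 -0.015405567390372615 len 0.4966969765094067
fenceF scene [[0.5546, -0.2364], [0.5562, 0.2618]]
   yaw of edge0-1 3.138405728616096 len 0.4982074782079681
fenceB scene [[0.5934, -0.2322], [0.5948, 0.2582]]
   yaw of edge0-1 3.1386100602601297 len 0.49040117658312343
plate top [[0.4049, 0.1804], [0.4012, -0.22]]
   yaw of edge0-1 -0.00909951581033354 len 0.40037624279061756
plate scene [[0.4052, 0.1821], [0.4042, -0.212]]
   yaw of edge0-1 -0.00267939632760097 len 0.39405619883200627
magnet top [[0.4355, 0.2541]]
magnet scene [[0.4359, 0.2575]]
block72 scene [[0.604, 0.1266], [0.6025, 0.1669], [0.5574, 0.1681]]
   yaw of edge0-1 -3.105797992209562 len 0.040311537244059926
pin collar (array([0.5797, 0.1723, 0.1473]), np.float64(0.0038516297385597404)) pin root (array([0.5818, 0.1234, 0.1466]), np.float64(0.003163389864633491))
knob (array([0.582 , 0.1463, 0.0819]), np.float64(0.0018668672631226935))
```

Call:
send_rows([
  {"dp": [0, 0, 0], "turn": -0.187, "fingers": 0},
  {"dp": [0, 0, 0], "turn": -0.187, "fingers": 0},
  {"dp": [0, 0, 0], "turn": -0.187, "fingers": 0},
  {"dp": [0, 0, 0], "turn": -0.187, "fingers": 0},
  {"dp": [0, 0, 0], "turn": -0.187, "fingers": 0},
  {"dp": [0, 0, 0], "turn": -0.187, "fingers": 0},
  {"dp": [0, 0, 0], "turn": -0.187, "fingers": 0},
  {"dp": [45, 25, 0], "turn": 0, "fingers": 0},
  {"dp": [45, 25, 0], "turn": 0, "fingers": 0},
  {"dp": [45, 25, 0], "turn": 0, "fingers": 0},
  {"dp": [45, 25, 0], "turn": 0, "fingers": 0},
  {"dp": [45, 25, 0], "turn": 0, "fingers": 0},
  {"dp": [45, 25, 0], "turn": 0, "fingers": 0},
  {"dp": [45, 25, 0], "turn": 0, "fingers": 0},
  {"dp": [45, 25, 0], "turn": 0, "fingers": 0},
  {"dp": [0, 0, 0], "turn": 0, "fingers": 0},
])

```text
t: 2.1
ee_pos: [0.3682, -0.2665, 0.2315]
orientation: [3.141, -0.0, 1.572]
wrist_force: [-0.6, -0.7, -1.4]
width: -0.0001
```

Call:
send_rows([
  {"dp": [41.3, 25.2, 0], "turn": 0.007, "fingers": 0},
  {"dp": [41.3, 25.2, 0], "turn": 0, "fingers": 0},
  {"dp": [41.3, 25.2, 0], "turn": 0, "fingers": 0},
  {"dp": [41.3, 25.2, 0], "turn": 0, "fingers": 0},
  {"dp": [41.3, 25.2, 0], "turn": 0, "fingers": 0},
  {"dp": [41.3, 25.2, 0], "turn": 0, "fingers": 0},
  {"dp": [41.3, 25.2, 0], "turn": 0, "fingers": 0},
  {"dp": [41.3, 25.2, 0], "turn": 0, "fingers": 0},
  {"dp": [41.3, 25.2, 0], "turn": 0, "fingers": 0},
  {"dp": [41.3, 25.2, 0], "turn": 0, "fingers": 0},
  {"dp": [0, 0, 35], "turn": 0, "fingers": 0},
  {"dp": [0, 0, 35], "turn": 0, "fingers": 0},
  {"dp": [0, 0, 25], "turn": 0, "fingers": 0},
  {"dp": [0, 0, 0], "turn": 0, "fingers": 0},
])

```text
t: 3.85
ee_pos: [0.6223, 0.1371, 0.1334]
orientation: [-3.136, 0.002, 1.556]
wrist_force: [0.6, 0.3, 0.6]
width: -0.0002
```

Run:
```python
from bench import imaging,telemetry
import cv2
a=imaging.capture("scene")[100:255,305:505,::-1]
cv2.imwrite("pics/s1.png",cv2.resize(a,None,fx=3.8,fy=3.8,interpolation=cv2.INTER_CUBIC));s=telemetry.state();print(s["ee_pos"],s["joint_positions"])
```

```text
[0.62346582 0.13795755 0.13525741] [ 0.31785174  0.70597768 -0.83920927  1.64867289  0.5863662   1.05942737
 -0.71586204]
```

View pics/s1.png

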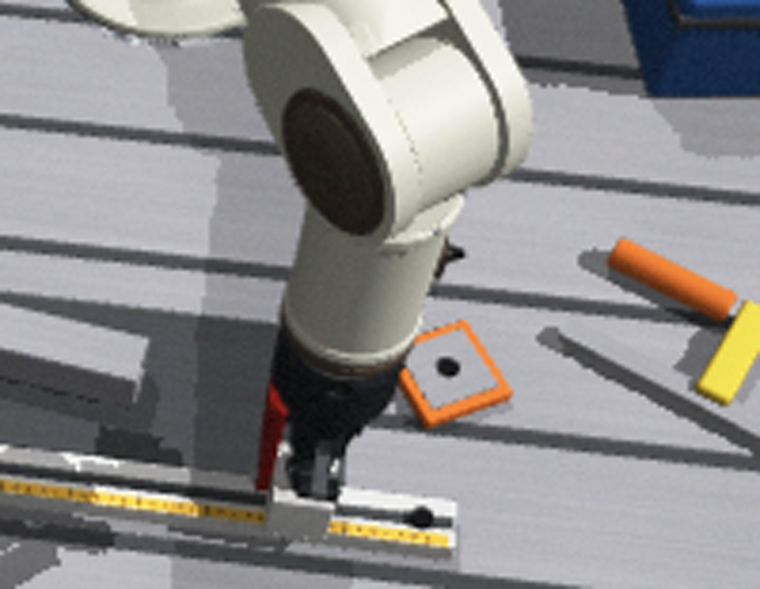

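Fingertips sit behind the pin (about (315,480) in the crop) and above the knob, with the leaf still up. Next I push the pin over its arc.

Call:
send_rows([
  {"dp": [8, 0, 6], "turn": 0, "fingers": 0},
  {"dp": [0, -14.5, 0], "turn": 0, "fingers": 0},
  {"dp": [0, -14.5, 0], "turn": 0, "fingers": 0},
  {"dp": [0, -14.5, 0], "turn": 0, "fingers": 0},
  {"dp": [0, -14.5, 0], "turn": 0, "fingers": 0},
  {"dp": [0, -15.5, 0], "turn": 0, "fingers": 0},
  {"dp": [0, -15.5, 1], "turn": 0, "fingers": 0},
  {"dp": [0, 0, 0], "turn": 0, "fingers": 0},
  {"dp": [0, 0, 0], "turn": 0, "fingers": 0},
])

```text
t: 5.03
ee_pos: [0.5352, 0.1483, 0.1294]
orientation: [3.141, 0.0, 1.557]
wrist_force: [-0.3, -0.4, -0.1]
width: -0.0
```

Call:
send_rows([
  {"dp": [0, -8.5, 10], "turn": 0, "fingers": 0},
  {"dp": [0, -8.5, 10], "turn": 0, "fingers": 0},
  {"dp": [0, -8, 10], "turn": 0, "fingers": 0},
  {"dp": [0, -5, 8], "turn": 0, "fingers": 0},
  {"dp": [0, -5, 8], "turn": 0, "fingers": 0},
  {"dp": [0, -3, 6], "turn": 0, "fingers": 0},
  {"dp": [0, -2, 6], "turn": 0, "fingers": 0},
  {"dp": [0, 0, 0], "turn": 0, "fingers": 0},
  {"dp": [0, 0, 0], "turn": 0, "fingers": 0},
  {"dp": [0, 0, 0], "turn": 0, "fingers": 0},
])

```text
t: 6.28
ee_pos: [0.5006, 0.1489, 0.0723]
orientation: [3.132, -0.002, 1.555]
wrist_force: [13.4, -0.3, -4.3]
width: 0.0002
```

Run:
```python
from bench import imaging,telemetry
import cv2,numpy as np
f=lambda n,r,c,k:cv2.resize(imaging.capture(n)[r:r+100,c:c+130,::-1],None,fx=k,fy=k,interpolation=cv2.INTER_CUBIC)
cv2.imwrite("pics/s2.png",np.hstack([f("scene",150,330,3),f("top",140,180,3)]))
```

```text
(no output)
```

View pics/s2.png

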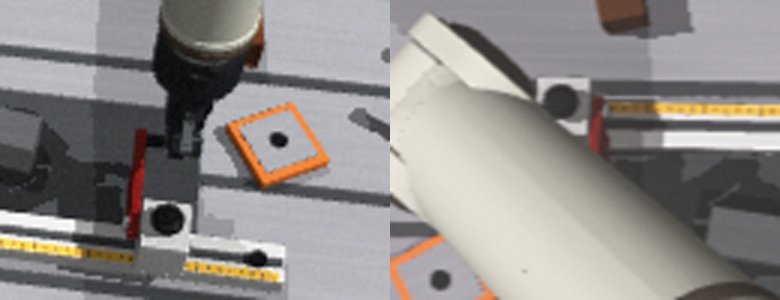

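The finger got inside the arc: in the left crop the pin root is at about (155,141), robot-side of the fingertip. I back off, raise, and press from above.

Call:
send_rows([
  {"dp": [0, 12, 0], "turn": 0, "fingers": 0},
  {"dp": [0, 2, -10], "turn": 0, "fingers": 0},
  {"dp": [0, 0, -20], "turn": 0, "fingers": 0},
  {"dp": [0, 0, -20], "turn": 0, "fingers": 0},
  {"dp": [0, 0, -10], "turn": 0, "fingers": 0},
  {"dp": [0, 0, 0], "turn": 0, "fingers": 0},
  {"dp": [0, 0, 0], "turn": 0, "fingers": 0},
])

```text
t: 7.25
ee_pos: [0.5086, 0.1484, 0.131]
orientation: [-3.141, 0.0, 1.557]
wrist_force: [0.4, 0.3, 0.7]
width: 0.0002
```

Run:
```python
from h import *
import cv2
for th in(0,.1,.2,.3,.4,.6,.8):
    print(th,[((proj("scene",np.array([.577-.087*np.cos(th),y,.06+.087*np.sin(th)]))-[330,150])*3).round() for y in(.126,.17)])
f=lambda n,r,c,k:cv2.resize(imaging.capture(n)[r:r+100,c:c+130,::-1],None,fx=k,fy=k,interpolation=cv2.INTER_CUBIC)
cv2.imwrite("pics/s3.png",f("scene",150,330,5))
```

```text
0 [array([145., 144.]), array([192., 149.])]
0.1 [array([146., 139.]), array([193., 145.])]
0.2 [array([147., 135.]), array([195., 141.])]
0.3 [array([148., 132.]), array([196., 138.])]
0.4 [array([149., 130.]), array([197., 135.])]
0.6 [array([151., 128.]), array([200., 134.])]
0.8 [array([152., 130.]), array([202., 136.])]
```

View pics/s3.png

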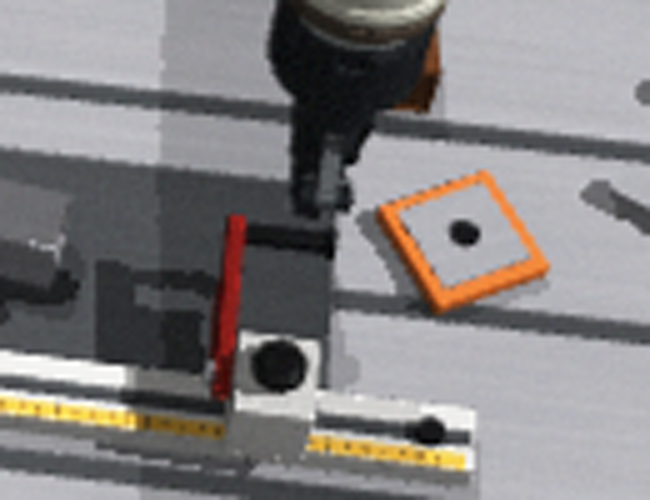

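The leaf is nearly down: pin root at (248,235), collar at (330,245). I press on it from above.

Call:
send_rows([
  {"dp": [0, -9, 0], "turn": 0, "fingers": 0},
  {"dp": [0, -9, 15], "turn": 0, "fingers": 0},
  {"dp": [0, 0, 15], "turn": 0, "fingers": 0},
  {"dp": [0, 0, 15], "turn": 0, "fingers": 0},
  {"dp": [0, 0, 8], "turn": 0, "fingers": 0},
  {"dp": [0, 0, 5], "turn": 0, "fingers": 0},
  {"dp": [0, 0, 4], "turn": 0, "fingers": 0},
  {"dp": [0, 0, 3], "turn": 0, "fingers": 0},
  {"dp": [0, 0, 3], "turn": 0, "fingers": 0},
  {"dp": [0, 0, 0], "turn": 0, "fingers": 0},
  {"dp": [0, 0, 0], "turn": 0, "fingers": 0},
  {"dp": [0, 0, 0], "turn": 0, "fingers": 0},
])

```text
t: 8.8
ee_pos: [0.4914, 0.1493, 0.0654]
orientation: [3.14, 0.001, 1.557]
wrist_force: [-5.7, -2.2, 20.7]
width: -0.0002
```

Call:
send_rows([
  {"dp": [0, 0, -30], "turn": 0, "fingers": 0},
  {"dp": [0, 0, -40], "turn": 0, "fingers": 0},
  {"dp": [0, 0, -30], "turn": 0, "fingers": 0.3},
  {"dp": [-31, -3, 0], "turn": 0, "fingers": 1},
  {"dp": [-31, -3, 0], "turn": 0, "fingers": 1},
  {"dp": [-31, -3, 0], "turn": 0, "fingers": 1},
  {"dp": [-31, -3, 0], "turn": 0, "fingers": 1},
  {"dp": [-31, -3, 0], "turn": 0, "fingers": 1},
  {"dp": [-31, -3, 0], "turn": 0, "fingers": 1},
  {"dp": [0, 0, 0], "turn": 0.123, "fingers": 1},
  {"dp": [0, 0, 30], "turn": 0, "fingers": 1},
  {"dp": [0, 0, 30], "turn": 0, "fingers": 1},
  {"dp": [0, 0, 0], "turn": 0, "fingers": 1},
  {"dp": [0, 0, 0], "turn": 0, "fingers": 1},
])

```text
t: 10.55
ee_pos: [0.471, -0.0364, 0.1042]
orientation: [3.14, -0.0, 1.434]
wrist_force: [0.4, -0.3, 1.1]
width: 0.0852
```

Run:
```python
from h import *
import cv2
from bench import telemetry
a=imaging.capture("scene")[150:250,290:420,::-1]
cv2.imwrite("pics/s4.png",cv2.resize(a,None,fx=5,fy=5,interpolation=cv2.INTER_CUBIC))
print(telemetry.state()["ee_pos"],telemetry.state()["orientation"])
```

```text
[ 0.47135217 -0.03646034  0.1044724 ] [ 3.13968745e+00 -8.31236671e-05  1.43410702e+00]
```

View pics/s4.png

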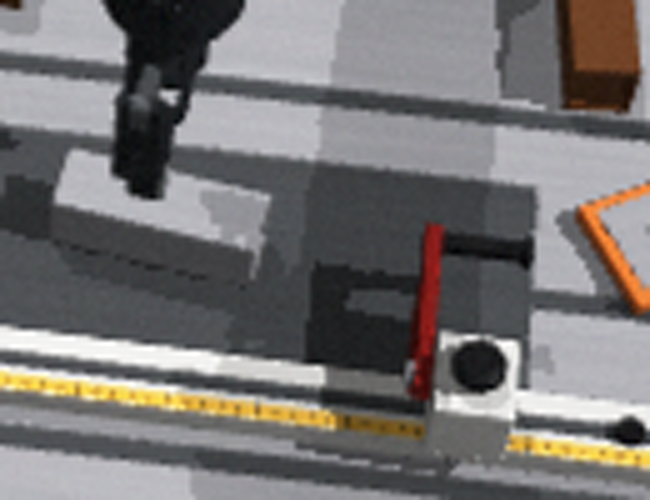

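Jaws are over the tube (tip near (145,190), tube between (60,155) and (265,240)). The leaf is down, with pin root at (445,243). Descend and grip.

Call:
send_rows([
  {"dp": [0, 0, 26], "turn": 0, "fingers": 1},
  {"dp": [0, 0, 26], "turn": 0, "fingers": 1},
  {"dp": [0, 0, 26], "turn": 0, "fingers": 1},
  {"dp": [0, 0, 0], "turn": 0, "fingers": 1},
  {"dp": [0, 0, 0], "turn": 0, "fingers": 0},
  {"dp": [0, 0, 0], "turn": 0, "fingers": 0},
  {"dp": [0, 0, 0], "turn": 0, "fingers": 0},
  {"dp": [0, 0, 0], "turn": 0, "fingers": 0},
  {"dp": [0, 0, 0], "turn": 0, "fingers": 0},
  {"dp": [0, 0, 0], "turn": 0, "fingers": 0},
], newtons=30)

```text
t: 11.85
ee_pos: [0.4711, -0.0369, 0.0264]
orientation: [3.14, 0.001, 1.434]
wrist_force: [-2.2, 0.3, 6.3]
width: 0.0398
```

Run:
```python
from h import *
print(at("scene",(290+427/5,150+225/5),.068), at("scene",(290+408/5,150+395/5),.068))
```

```text
[0.48633403 0.11695635 0.068     ] [0.59674913 0.11300938 0.068     ]
```

Call:
send_rows([
  {"dp": [0, 0, -0.5], "turn": -0.131, "fingers": 0},
  {"dp": [15, 10, 0], "turn": 0, "fingers": 0},
  {"dp": [15, 10, 0], "turn": 0, "fingers": 0},
  {"dp": [15, 10, 0], "turn": 0, "fingers": 0},
  {"dp": [15, 10, 0], "turn": 0, "fingers": 0},
  {"dp": [14, 10, 0], "turn": 0, "fingers": 0},
  {"dp": [10, 8, 0], "turn": 0, "fingers": 0},
  {"dp": [0, 0, 0], "turn": 0, "fingers": 0},
  {"dp": [0, 0, 0], "turn": 0, "fingers": 0},
])

```text
t: 12.98
ee_pos: [0.53, 0.0481, 0.0264]
orientation: [3.139, -0.001, 1.565]
wrist_force: [0.9, 0.8, 2.6]
width: 0.0395
```

Run:
```python
from h import *
import cv2
from bench import telemetry
a=imaging.capture("scene")[160:250,300:420,::-1]
cv2.imwrite("pics/s5.png",cv2.resize(a,None,fx=6.5,fy=6.5,interpolation=cv2.INTER_CUBIC))
print(telemetry.state()["ee_pos"],telemetry.state()["orientation"])
```

```text
[0.52994944 0.04808805 0.0264344 ] [ 3.13924794e+00 -1.59158651e-03  1.56536748e+00]
```

View pics/s5.png

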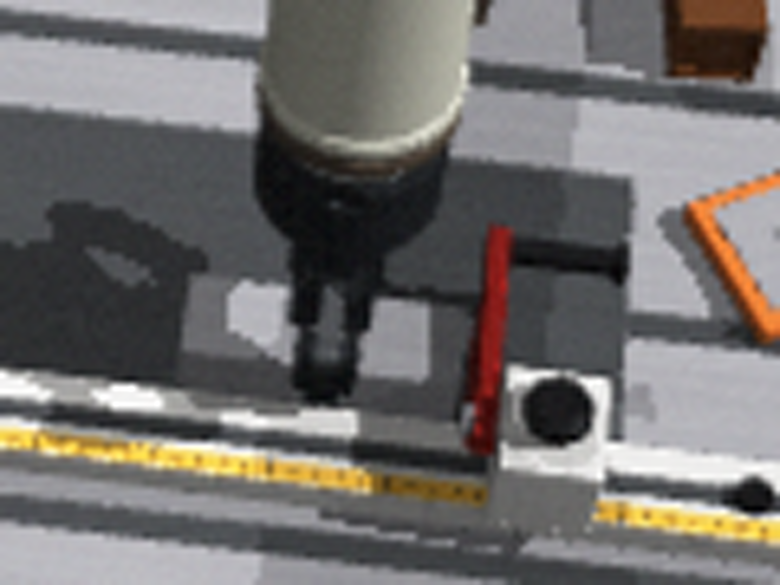

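The tube is gripped beside the fence. Its +y end is at about (431,340), with the leaf's face at about (475,400).

Run:
```python
from h import *
q=lambda x,y:(300+x/6.5,160+y/6.5)
print(at("scene",q(431,300),.045),at("scene",q(429,382),.045),at("scene",q(190,275),.045),at("scene",q(180,360),.045))
```

```text
[0.51173965 0.0956231  0.045     ] [0.55301455 0.09751879 0.045     ] [ 0.51303469 -0.00890049  0.045     ] [ 0.55641181 -0.00842909  0.045     ]
```

Call:
send_rows([
  {"dp": [0, 1.5, 0], "turn": 0, "fingers": 0},
  {"dp": [0, 1.5, 0], "turn": 0, "fingers": 0},
  {"dp": [0, 1, 0], "turn": 0, "fingers": 0},
  {"dp": [0, 1, 0], "turn": 0, "fingers": 0},
  {"dp": [0, 0, 0], "turn": 0, "fingers": 0},
  {"dp": [0, 0, 0], "turn": 0, "fingers": 0},
])

```text
t: 13.78
ee_pos: [0.5302, 0.048, 0.0264]
orientation: [-3.136, 0.001, 1.566]
wrist_force: [-11.7, 0.7, 19.5]
width: 0.0395
```

Call:
send_rows([
  {"dp": [0, -4, 0], "turn": 0, "fingers": 0},
  {"dp": [0, 0, 0], "turn": 0, "fingers": 0},
  {"dp": [0, 0, 0], "turn": 0, "fingers": 0.75},
  {"dp": [0, 0, 0], "turn": 0, "fingers": 0.75},
  {"dp": [0, 0, 0], "turn": 0, "fingers": 0.75},
  {"dp": [0, 0, -25], "turn": 0, "fingers": 0.75},
  {"dp": [0, 0, -30], "turn": 0, "fingers": 0.5},
  {"dp": [0, -25, -20], "turn": 0, "fingers": 0},
  {"dp": [0, -25, 0], "turn": 0, "fingers": 0},
  {"dp": [0, -20, 0], "turn": 0, "fingers": 0},
  {"dp": [0, 0, 0], "turn": 0, "fingers": 0},
  {"dp": [0, 0, 0], "turn": 0, "fingers": 0},
])

```text
t: 15.28
ee_pos: [0.461, 0.0473, 0.101]
orientation: [3.14, -0.0, 1.564]
wrist_force: [0.2, 0.1, -0.6]
width: 0.0001
```

Run:
```python
from h import *
import cv2
a=imaging.capture("scene")[160:250,300:420,::-1]
cv2.imwrite("pics/s6.png",cv2.resize(a,None,fx=6.5,fy=6.5,interpolation=cv2.INTER_CUBIC))
```

```text
(no output)
```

View pics/s6.png

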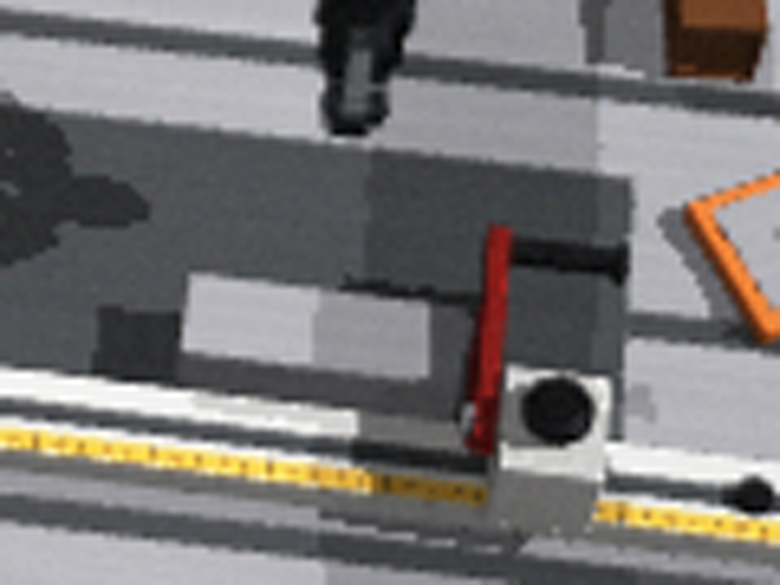

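Run:
```python
from h import *
np.set_printoptions(precision=4,suppress=True)
q=lambda x,y:(300+(x+.5)/6.5-.5,160+(y+.5)/6.5-.5)
P=[at("scene",q(*p),.045) for p in [(192,272),(432,300),(430,380),(182,350)]]
print(np.array(P),np.mean(P,0))
for Y in(.02,.09):
  for X in(.550,.553,.556): print(X,Y,[((proj("scene",np.array([X,Y,z]))-[300,160])*6.5).round(1) for z in(.045,.02,.005)])
# fence edge pixels read
for p in [(60,376),(345,408)]: print("fence edge",at("scene",q(*p),.02))
```

```text
[[ 0.5101 -0.0095  0.045 ]
 [ 0.5104  0.0948  0.045 ]
 [ 0.5508  0.0966  0.045 ]
 [ 0.5501 -0.0095  0.045 ]] [0.5304 0.0431 0.045 ]
0.55 0.02 [array([247.9, 354.9]), array([244.7, 384.9]), array([242.9, 402.5])]
0.553 0.02 [array([247.2, 360.9]), array([244. , 390.9]), array([242.2, 408.4])]
0.556 0.02 [array([246.5, 366.9]), array([243.3, 396.8]), array([241.5, 414.3])]
0.55 0.09 [array([411.8, 373.9]), array([406.1, 403.7]), array([402.7, 421.2])]
0.553 0.09 [array([411.3, 379.9]), array([405.6, 409.7]), array([402.2, 427.1])]
0.556 0.09 [array([410.8, 385.9]), array([405.1, 415.6]), array([401.7, 433. ])]
fence edge [ 0.5551 -0.0612  0.02  ]
fence edge [0.5545 0.0627 0.02  ]
```

The tube's left end is at (187,310) and its back edge at (182,350)–(430,380), about 4 mm short of the fence. Its right end is hidden in the leaf's shadow. I'll push it home from the front, low down, with shut fingers.

Call:
send_rows([
  {"dp": [3, 0, 30], "turn": 0, "fingers": 0},
  {"dp": [0, 0, 30], "turn": 0, "fingers": 0},
  {"dp": [0, 0, 22], "turn": 0, "fingers": 0},
  {"dp": [0, 10, 0], "turn": 0, "fingers": 0},
  {"dp": [0, 10, 0], "turn": 0, "fingers": 0},
  {"dp": [0, 6, 0], "turn": 0, "fingers": 0},
  {"dp": [0, 3, 0], "turn": 0, "fingers": 0},
  {"dp": [0, 3, 0], "turn": 0, "fingers": 0},
  {"dp": [0, 2, 0], "turn": 0, "fingers": 0},
  {"dp": [0, 0, 0], "turn": 0, "fingers": 0},
  {"dp": [0, 0, 0], "turn": 0, "fingers": 0},
])

```text
t: 16.7
ee_pos: [0.4937, 0.0502, 0.0188]
orientation: [-3.141, 0.0, 1.565]
wrist_force: [-1.0, 0.3, 0.5]
width: 0.0003
```

Call:
send_rows([
  {"dp": [0, 2, 0], "turn": 0, "fingers": 0},
  {"dp": [0, 2, 0], "turn": 0, "fingers": 0},
  {"dp": [0, 1, 0], "turn": 0, "fingers": 0},
  {"dp": [0, 0, 0], "turn": 0, "fingers": 0},
  {"dp": [0, 0, 0], "turn": 0, "fingers": 0},
])

```text
t: 17.32
ee_pos: [0.4971, 0.0501, 0.0185]
orientation: [-3.139, 0.001, 1.565]
wrist_force: [-5.0, -0.1, 4.4]
width: 0.0001
```

Call:
send_rows([
  {"dp": [0, 1, 0], "turn": 0, "fingers": 0},
  {"dp": [0, 1, 0], "turn": 0, "fingers": 0},
  {"dp": [0, 0, 0], "turn": 0, "fingers": 0},
  {"dp": [0, 0, 0], "turn": 0, "fingers": 0},
])

```text
t: 17.82
ee_pos: [0.499, 0.0501, 0.0185]
orientation: [-3.138, 0.001, 1.565]
wrist_force: [-5.0, -0.4, 4.1]
width: 0.0002
```

Run:
```python
from h import *
import cv2
a=imaging.capture("scene")[180:240,310:400,::-1]
cv2.imwrite("pics/s7.png",cv2.resize(a,None,fx=8.5,fy=8.5,interpolation=cv2.INTER_CUBIC))
```

```text
(no output)
```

View pics/s7.png

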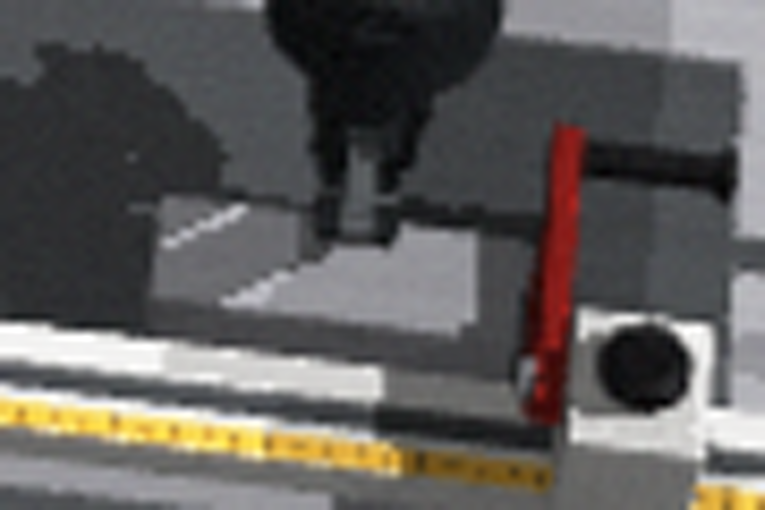

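The tube's back edge (150,300)–(470,335) is still about 2 mm from the fence, and it slides at about 5 N. Keep pushing until the force jumps.

Call:
send_rows([
  {"dp": [0, 1, 0], "turn": 0, "fingers": 0},
  {"dp": [0, 1, 0], "turn": 0, "fingers": 0},
  {"dp": [0, 0, 0], "turn": 0, "fingers": 0},
  {"dp": [0, 0, 0], "turn": 0, "fingers": 0},
])

```text
t: 18.38
ee_pos: [0.4993, 0.0499, 0.0182]
orientation: [-3.135, 0.002, 1.565]
wrist_force: [-9.6, -0.5, 8.1]
width: -0.0002
```

Call:
send_rows([
  {"dp": [0, 1, 0], "turn": 0, "fingers": 0},
  {"dp": [0, 1, 0], "turn": 0, "fingers": 0},
  {"dp": [0, 0, 0], "turn": 0, "fingers": 0},
  {"dp": [0, 0, 0], "turn": 0, "fingers": 0},
])

```text
t: 18.88
ee_pos: [0.4992, 0.0498, 0.0179]
orientation: [-3.132, 0.003, 1.566]
wrist_force: [-13.8, -0.6, 11.2]
width: -0.0
```

Call:
send_rows([
  {"dp": [0, 0, -2], "turn": 0, "fingers": 0},
  {"dp": [0, 0, -2], "turn": 0, "fingers": 0},
  {"dp": [0, 0, 0], "turn": 0, "fingers": 0},
  {"dp": [0, 0, 0], "turn": 0, "fingers": 0},
])

```text
t: 19.38
ee_pos: [0.5008, 0.0499, 0.0216]
orientation: [-3.135, 0.001, 1.565]
wrist_force: [-7.7, 0.3, 0.9]
width: 0.0001
```

Call:
send_rows([
  {"dp": [0, 1.5, -0.5], "turn": 0, "fingers": 0},
  {"dp": [0, 0, -1], "turn": 0, "fingers": 0},
  {"dp": [0, 0, 0], "turn": 0, "fingers": 0},
  {"dp": [0, 0, 0], "turn": 0, "fingers": 0},
])

```text
t: 19.88
ee_pos: [0.5013, 0.0499, 0.0228]
orientation: [-3.133, 0.002, 1.566]
wrist_force: [-10.7, -0.3, 2.6]
width: -0.0001
```

Run:
```python
from h import *
import cv2
im=imaging.capture("scene").astype(float)
im=cv2.GaussianBlur(im,(3,1),0).sum(2)/3
for c in(333,338,355,360): print(c,im[202:236,c].astype(int), )
```

```text
333 [ 48  58 102 108 122 131 110 108 105 104 104 106 105 107 113  69  63  64
  79 203 208 207 198 101  80  81 213 226 183 177 196 119 101 105]
338 [ 82  52 118 166 117 105 105 105 105 104 104 107 124 177 181 109  68  63
  62 138 206 209 206 169  95  80 115 237 209 171 175 169 116 107]
355 [ 34  80  37  33  35  41  46 117 147 151 152 149 148 153 156 153 149 109
  69  63  61 118 142 140 141  92  42  32  39 104 155 144 142 165]
360 [ 63  55  34  30  39 144 152 151 149 149 153 150 149 151 156 151 149 150
  87  64  64  61 103 105 103 104  59  34  32  59 101  74  66  70]
```

The tube is seated: the back-edge-to-fence offset is about 4 px at all columns, and the force is 10.7 N with no motion. Now I go round to its −y end.

Call:
send_rows([
  {"dp": [0, -15, 0], "turn": 0, "fingers": 0},
  {"dp": [0, -15, 0], "turn": 0, "fingers": 0},
  {"dp": [0, 0, -40], "turn": 0, "fingers": 0},
  {"dp": [0, 0, -40], "turn": 0, "fingers": 0},
  {"dp": [-32, 0, 0], "turn": 0, "fingers": 0},
  {"dp": [-32, 20, 0], "turn": 0, "fingers": 0},
  {"dp": [-32, 20, 0], "turn": 0, "fingers": 0},
  {"dp": [0, 20, 0], "turn": 0, "fingers": 0},
  {"dp": [0, 0, 0], "turn": 0, "fingers": 0},
  {"dp": [0, 0, 0], "turn": 0, "fingers": 0},
])

```text
t: 21.18
ee_pos: [0.5347, -0.0454, 0.1043]
orientation: [-3.141, 0.0, 1.566]
wrist_force: [-0.2, 0.6, 0.0]
width: 0.0
```

Call:
send_rows([
  {"dp": [0, 0, 30], "turn": 0, "fingers": 0},
  {"dp": [0, 0, 30], "turn": 0, "fingers": 0},
  {"dp": [0, 0, 18], "turn": 0, "fingers": 0},
  {"dp": [7, 0, 0], "turn": 0, "fingers": 0},
  {"dp": [7, 0, 0], "turn": 0, "fingers": 0},
  {"dp": [4, 0, 0], "turn": 0, "fingers": 0},
  {"dp": [3, 0, 0], "turn": 0, "fingers": 0},
  {"dp": [2, 0, 0], "turn": 0, "fingers": 0},
  {"dp": [0, 0, 0], "turn": 0, "fingers": 0},
  {"dp": [0, 0, 0], "turn": 0, "fingers": 0},
])

```text
t: 22.42
ee_pos: [0.5364, -0.0242, 0.0265]
orientation: [3.141, 0.001, 1.564]
wrist_force: [1.0, -4.7, 4.0]
width: -0.0001
```

Call:
send_rows([
  {"dp": [1, -1, -1], "turn": 0, "fingers": 0},
  {"dp": [1, 0, -0.5], "turn": 0, "fingers": 0},
  {"dp": [0, 0, 0], "turn": 0, "fingers": 0},
  {"dp": [0, 0, 0], "turn": 0, "fingers": 0},
])

```text
t: 22.92
ee_pos: [0.5347, -0.0204, 0.0277]
orientation: [-3.141, -0.001, 1.565]
wrist_force: [-0.7, -0.2, 0.1]
width: -0.0
```

Call:
send_rows([
  {"dp": [1, 0, 0], "turn": 0, "fingers": 0},
  {"dp": [1, 0, 0], "turn": 0, "fingers": 0},
  {"dp": [1, 0, 0], "turn": 0, "fingers": 0},
  {"dp": [0, 0, 0], "turn": 0, "fingers": 0},
])

```text
t: 23.42
ee_pos: [0.5352, -0.0192, 0.0278]
orientation: [3.141, 0.001, 1.564]
wrist_force: [-0.4, -4.5, -1.9]
width: 0.0001
```

Call:
send_rows([
  {"dp": [1, 0, -0.3], "turn": 0, "fingers": 0},
  {"dp": [0.5, 0, 0], "turn": 0, "fingers": 0},
  {"dp": [0, 0, 0], "turn": 0, "fingers": 0},
])

```text
t: 23.8
ee_pos: [0.5353, -0.0191, 0.0281]
orientation: [3.141, 0.003, 1.563]
wrist_force: [1.3, -6.9, -1.0]
width: -0.0001
```

Call:
send_rows([
  {"dp": [0.7, 0, 0], "turn": 0, "fingers": 0},
  {"dp": [0, 0, 0], "turn": 0, "fingers": 0},
  {"dp": [0, 0, 0], "turn": 0, "fingers": 0},
])

```text
t: 24.18
ee_pos: [0.5353, -0.019, 0.028]
orientation: [3.142, 0.004, 1.562]
wrist_force: [1.1, -8.5, -1.4]
width: -0.0003
```

Call:
send_rows([
  {"dp": [0.5, 0, 0], "turn": 0, "fingers": 0},
  {"dp": [0, 0, 0], "turn": 0, "fingers": 0},
  {"dp": [0, 0, 0], "turn": 0, "fingers": 0},
  {"dp": [0, 0, 0], "turn": 0, "fingers": 0},
  {"dp": [0, 0, 0], "turn": 0, "fingers": 0},
])

```text
t: 24.8
ee_pos: [0.5354, -0.0189, 0.0281]
orientation: [3.142, 0.004, 1.562]
wrist_force: [1.2, -10.3, 0.2]
width: -0.0001
```

Run:
```python
from h import *
import cv2
im=imaging.capture("scene")
a=np.clip(im[190:235,320:390,::-1].astype(float)*1.6,0,255).astype('uint8')
cv2.imwrite("pics/s8.png",cv2.resize(a,None,fx=11,fy=11,interpolation=cv2.INTER_CUBIC))
```

```text
(no output)
```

View pics/s8.png

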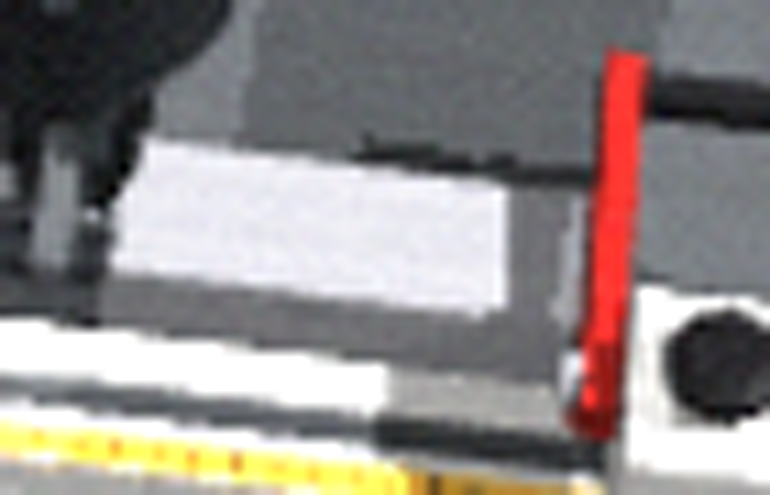

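Run:
```python
from h import *
q=lambda x,y:(320+(x+.5)/11-.5,190+(y+.5)/11-.5)
for p in [(148,140),(112,262),(584,200),(555,310),(575,250),(507,190),(500,315)]: print(p,at("scene",q(*p),.045))
G=lambda y,x,z:((proj("scene",np.array([x,y,z]))-[320,190])*11).round()
for y in(.109,.112,.115): print(y,G(y,.513,.045),G(y,.553,.045),G(y,.545,.005))
```

```text
(148, 140) [0.51148293 0.00161835 0.045     ]
(112, 262) [ 0.54913605 -0.00355502  0.045     ]
(584, 200) [0.51455722 0.11355172 0.045     ]
(555, 310) [0.54817869 0.10825742 0.045     ]
(575, 250) [0.52981053 0.11217708 0.045     ]
(507, 190) [0.51419682 0.09390255 0.045     ]
(500, 315) [0.55150116 0.09465409 0.045     ]
0.109 [562. 188.] [552. 322.] [537. 375.]
0.112 [573. 189.] [564. 323.] [548. 376.]
0.115 [585. 191.] [576. 324.] [560. 377.]
```

The right end runs in shadow up to the leaf at about (575,250), world y about 0.114, with no visible gap. I'll check alignment to the fence numerically.

```bash
cat > al.py <<'E'
from h import *
im=sum(imaging.capture("scene").astype(float) for _ in range(4)).mean(2)/4
A=[];B=[]
for c in range(333,364):
    r0=int(216+(c-338)*.12); p=im[:,c]; d=np.diff(p)
    def sub(k,s):
        w=np.clip(s*d[k-1:k+2],0,None); return (w*(np.arange(k-1,k+2)+.5)).sum()/w.sum()
    k=r0-4+np.argmin(d[r0-4:r0+4]); A.append((c,sub(k,-1))); k2=k+2+np.argmax(d[k+2:k+7]); B.append((c,sub(k2,1)))
def line(P,z):
    W=np.array([at("scene",p,z) for p in P]); f=np.polyfit(W[:,1],W[:,0],1)
    r=W[:,0]-np.polyval(f,W[:,1]); m=abs(r)<.0025; f=np.polyfit(W[m,1],W[m,0],1); return f,m.sum(),np.polyval(f,.055)
print("tube back",line(A,.045)); print("fence",line(B,.02))
E
python3 al.py
```

```text
tube back (array([0.01376607, 0.55124699]), np.int64(31), np.float64(0.5520041229774866))
fence (array([0.00660835, 0.55480621]), np.int64(31), np.float64(0.5551696701736923))
```

```bash
cat >> al.py <<'E'
print("px diff",[(a[0],round(b[1]-a[1],2)) for a,b in zip(A,B)][::3])
E
python3 al.py
python3 - <<'E'
from h import *
im=imaging.capture("scene").astype(float).mean(2)
for c in(338,355,360): print(c,im[210:230,c].astype(int))
E
```

```text
tube back (array([0.01351122, 0.55126086]), np.int64(31), np.float64(0.5520039777132469))
fence (array([0.00655943, 0.55481991]), np.int64(31), np.float64(0.5551806745648489))
px diff [(333, np.float64(5.95)), (336, np.float64(5.74)), (339, np.float64(5.42)), (342, np.float64(5.69)), (345, np.float64(5.67)), (348, np.float64(5.64)), (351, np.float64(5.77)), (354, np.float64(5.76)), (357, np.float64(5.56)), (360, np.float64(5.7)), (363, np.float64(5.36))]
338 [147 147 153 148 148 112  79  68  73  70  71 177 210 207 205 173  81  61
  98 197]
355 [149 147 148 148 152 151 149 131  79  73  71  72  66 105 126 127 126  89
  38  33]
360 [150 149 149 148 148 152 149 146  98  73  66  67  67  65  99 105 105 103
  58  32]
```

The image shows the tube now about 3 mm off the fence; my upward finger motion probably rolled it during seating. I'll retreat and measure it unloaded before seating again.

Call:
send_rows([
  {"dp": [-5, 0, 0], "turn": 0, "fingers": 0},
  {"dp": [-10, 0, 0], "turn": 0, "fingers": 0},
  {"dp": [0, 0, -40], "turn": 0, "fingers": 0},
  {"dp": [0, 0, -35], "turn": 0, "fingers": 0},
  {"dp": [0, -30, 0], "turn": 0, "fingers": 0},
  {"dp": [28, -30, 0], "turn": 0, "fingers": 0},
  {"dp": [28, 0, 0], "turn": 0, "fingers": 0},
  {"dp": [28, 0, 0], "turn": 0, "fingers": 0},
  {"dp": [0, 0, 35], "turn": 0, "fingers": 0},
  {"dp": [0, 0, 35], "turn": 0, "fingers": 0},
  {"dp": [0, 0, 10], "turn": 0, "fingers": 0},
  {"dp": [0, 0, 0], "turn": 0, "fingers": 0},
  {"dp": [0, 0, 0], "turn": 0, "fingers": 0},
])

```text
t: 26.92
ee_pos: [0.4763, 0.0543, 0.0242]
orientation: [3.14, -0.0, 1.565]
wrist_force: [1.0, 0.5, 0.1]
width: -0.0004
```

```bash
python3 al.py
```

```text
tube back (array([0.01259661, 0.5513975 ]), np.int64(31), np.float64(0.5520903148334002))
fence (array([0.00732002, 0.55478309]), np.int64(31), np.float64(0.5551856947947953))
px diff [(333, np.float64(5.67)), (336, np.float64(5.67)), (339, np.float64(5.44)), (342, np.float64(5.65)), (345, np.float64(5.67)), (348, np.float64(5.65)), (351, np.float64(5.76)), (354, np.float64(5.78)), (357, np.float64(5.55)), (360, np.float64(5.76)), (363, np.float64(5.34))]
```

Call:
send_rows([
  {"dp": [0, 8, 0], "turn": 0, "fingers": 0},
  {"dp": [0, 8, 0], "turn": 0, "fingers": 0},
  {"dp": [0, 3, 0], "turn": 0, "fingers": 0},
  {"dp": [0, 2, 0], "turn": 0, "fingers": 0},
  {"dp": [0, 1, 0], "turn": 0, "fingers": 0},
  {"dp": [0, 1, 0], "turn": 0, "fingers": 0},
  {"dp": [0, 0, 0], "turn": 0, "fingers": 0},
  {"dp": [0, 0, 0], "turn": 0, "fingers": 0},
])

```text
t: 28.12
ee_pos: [0.4968, 0.0539, 0.0229]
orientation: [-3.139, 0.001, 1.565]
wrist_force: [-4.2, 0.6, 4.9]
width: 0.0002
```

```bash
python3 al.py
```

```text
tube back (array([0.00782389, 0.55180735]), np.int64(31), np.float64(0.5522376649995773))
fence (array([0.00742666, 0.55477388]), np.int64(31), np.float64(0.5551823452397979))
px diff [(333, np.float64(5.88)), (336, np.float64(5.09)), (339, np.float64(5.41)), (342, np.float64(5.69)), (345, np.float64(5.47)), (348, np.float64(5.66)), (351, np.float64(5.79)), (354, np.float64(5.55)), (357, np.float64(5.55)), (360, np.float64(5.72)), (363, np.float64(5.34))]
```

Call:
send_rows([
  {"dp": [0, 0, -1], "turn": 0, "fingers": 0},
  {"dp": [0, 1, -0.5], "turn": 0, "fingers": 0},
  {"dp": [0, 1, 0], "turn": 0, "fingers": 0},
  {"dp": [0, 0, 0], "turn": 0, "fingers": 0},
  {"dp": [0, 0, 0], "turn": 0, "fingers": 0},
])

```text
t: 28.95
ee_pos: [0.5003, 0.0537, 0.0245]
orientation: [-3.141, 0.0, 1.565]
wrist_force: [-3.6, -0.3, 0.2]
width: 0.0
```

```bash
python3 al.py
```

```text
tube back (array([0.00359247, 0.55568928]), np.int64(31), np.float64(0.5558868668230822))
fence (array([0.00787745, 0.55476458]), np.int64(31), np.float64(0.5551978362582681))
px diff [(333, np.float64(4.62)), (336, np.float64(4.33)), (339, np.float64(4.37)), (342, np.float64(4.6)), (345, np.float64(4.13)), (348, np.float64(4.45)), (351, np.float64(4.76)), (354, np.float64(4.37)), (357, np.float64(4.62)), (360, np.float64(4.63)), (363, np.float64(4.25))]
```

Call:
send_rows([
  {"dp": [0, 1, 0], "turn": 0, "fingers": 0},
  {"dp": [0, 0.7, 0], "turn": 0, "fingers": 0},
  {"dp": [0, 0, 0], "turn": 0, "fingers": 0},
  {"dp": [0, 0, 0], "turn": 0, "fingers": 0},
])

```text
t: 29.65
ee_pos: [0.5002, 0.0537, 0.0243]
orientation: [-3.138, 0.001, 1.565]
wrist_force: [-7.3, -0.6, 4.1]
width: 0.0
```

```bash
python3 al.py
```

```text
tube back (array([0.00278702, 0.55563475]), np.int64(31), np.float64(0.5557880309487055))
fence (array([0.00757219, 0.55478322]), np.int64(31), np.float64(0.5551996852290815))
px diff [(333, np.float64(4.67)), (336, np.float64(4.3)), (339, np.float64(4.41)), (342, np.float64(4.53)), (345, np.float64(4.4)), (348, np.float64(4.43)), (351, np.float64(4.75)), (354, np.float64(4.33)), (357, np.float64(4.64)), (360, np.float64(4.73)), (363, np.float64(4.34))]
```

Call:
send_rows([
  {"dp": [0, -2, 0], "turn": 0, "fingers": 0},
  {"dp": [0, -8, 0], "turn": 0, "fingers": 0},
  {"dp": [0, -15, 0], "turn": 0, "fingers": 0},
  {"dp": [0, 0, 0], "turn": 0, "fingers": 0},
])

```text
t: 30.35
ee_pos: [0.4758, 0.054, 0.0247]
orientation: [-3.141, 0.0, 1.566]
wrist_force: [-0.3, 0.8, -0.2]
width: -0.0
```

```bash
python3 al.py
```

```text
tube back (array([0.00874156, 0.55379528]), np.int64(31), np.float64(0.5542760642493623))
fence (array([0.00806973, 0.55475832]), np.int64(31), np.float64(0.5552021512559482))
px diff [(333, np.float64(4.95)), (336, np.float64(4.88)), (339, np.float64(4.96)), (342, np.float64(4.86)), (345, np.float64(4.89)), (348, np.float64(4.91)), (351, np.float64(5.15)), (354, np.float64(4.91)), (357, np.float64(5.04)), (360, np.float64(4.96)), (363, np.float64(4.93))]
```

Call:
send_rows([
  {"dp": [0, 10, 8], "turn": 0, "fingers": 0},
  {"dp": [0, 8, 0], "turn": 0, "fingers": 0},
  {"dp": [0, 3, 0], "turn": 0, "fingers": 0},
  {"dp": [0, 2, 0], "turn": 0, "fingers": 0},
  {"dp": [0, 1, 0], "turn": 0, "fingers": 0},
  {"dp": [0, 1, 0], "turn": 0, "fingers": 0},
  {"dp": [0, 0, 0], "turn": 0, "fingers": 0},
  {"dp": [0, 0, 0], "turn": 0, "fingers": 0},
])

```text
t: 31.55
ee_pos: [0.4992, 0.0539, 0.0162]
orientation: [-3.137, 0.001, 1.566]
wrist_force: [-7.2, 0.0, 6.5]
width: 0.0001
```

```bash
python3 al.py
```

```text
tube back (array([0.00713756, 0.55440651]), np.int64(31), np.float64(0.5547990765751627))
fence (array([0.00759699, 0.55477924]), np.int64(31), np.float64(0.5551970695673177))
px diff [(333, np.float64(4.92)), (336, np.float64(4.79)), (339, np.float64(4.06)), (342, np.float64(4.98)), (345, np.float64(4.7)), (348, np.float64(4.75)), (351, np.float64(5.02)), (354, np.float64(4.86)), (357, np.float64(4.86)), (360, np.float64(4.88)), (363, np.float64(4.61))]
```

Call:
send_rows([
  {"dp": [0, 1, -0.7], "turn": 0, "fingers": 0},
  {"dp": [0, 1, -0.5], "turn": 0, "fingers": 0},
  {"dp": [0, 0, 0], "turn": 0, "fingers": 0},
  {"dp": [0, 0, 0], "turn": 0, "fingers": 0},
])

```text
t: 32.25
ee_pos: [0.4995, 0.0539, 0.0168]
orientation: [-3.134, 0.001, 1.566]
wrist_force: [-11.2, 0.5, 4.1]
width: -0.0001
```

```bash
python3 al.py
```

```text
tube back (array([0.00672981, 0.55482303]), np.int64(31), np.float64(0.5551931646841878))
fence (array([0.00850354, 0.55474816]), np.int64(31), np.float64(0.5552158573289213))
px diff [(333, np.float64(4.8)), (336, np.float64(4.76)), (339, np.float64(4.09)), (342, np.float64(4.72)), (345, np.float64(4.65)), (348, np.float64(4.7)), (351, np.float64(4.93)), (354, np.float64(4.6)), (357, np.float64(4.83)), (360, np.float64(4.82)), (363, np.float64(4.61))]
```

Call:
send_rows([
  {"dp": [0, -2, 0], "turn": 0, "fingers": 0},
  {"dp": [0, -2, 0], "turn": 0, "fingers": 0},
  {"dp": [0, -8, 0], "turn": 0, "fingers": 0},
  {"dp": [0, -15, 0], "turn": 0, "fingers": 0},
  {"dp": [0, 0, 0], "turn": 0, "fingers": 0},
])

```text
t: 33.08
ee_pos: [0.4756, 0.0538, 0.0178]
orientation: [-3.141, 0.001, 1.566]
wrist_force: [0.9, -0.6, -0.1]
width: 0.0001
```

```bash
python3 al.py
```

```text
tube back (array([0.00623317, 0.55405101]), np.int64(31), np.float64(0.5543938304487482))
fence (array([0.00829473, 0.55475425]), np.int64(31), np.float64(0.5552104619899346))
px diff [(333, np.float64(4.88)), (336, np.float64(4.86)), (339, np.float64(4.96)), (342, np.float64(4.89)), (345, np.float64(4.71)), (348, np.float64(5.05)), (351, np.float64(5.12)), (354, np.float64(4.89)), (357, np.float64(4.82)), (360, np.float64(4.98)), (363, np.float64(4.92))]
```

Call:
send_rows([
  {"dp": [0, 0, -40], "turn": 0, "fingers": 0},
  {"dp": [0, 0, -40], "turn": 0, "fingers": 0},
  {"dp": [-30, 0, 0], "turn": 0, "fingers": 0},
  {"dp": [-30, 20, 0], "turn": 0, "fingers": 0},
  {"dp": [-32, 20, 0], "turn": 0, "fingers": 0},
  {"dp": [0, 18, 0], "turn": 0, "fingers": 0},
  {"dp": [0, 0, 0], "turn": 0, "fingers": 0},
  {"dp": [0, 0, 30], "turn": 0, "fingers": 0},
  {"dp": [0, 0, 30], "turn": 0, "fingers": 0},
  {"dp": [0, 0, 10], "turn": 0, "fingers": 0},
  {"dp": [5, 0, 0], "turn": 0, "fingers": 0},
  {"dp": [5, 0, 0], "turn": 0, "fingers": 0},
  {"dp": [4, 0, 0], "turn": 0, "fingers": 0},
  {"dp": [0, 0, 0], "turn": 0, "fingers": 0},
  {"dp": [0, 0, 0], "turn": 0, "fingers": 0},
])

```text
t: 35.15
ee_pos: [0.5348, -0.0245, 0.0281]
orientation: [3.141, 0.0, 1.565]
wrist_force: [-0.1, -0.3, 0.3]
width: 0.0003
```

Call:
send_rows([
  {"dp": [2, 0, 0], "turn": 0, "fingers": 0},
  {"dp": [2, 0, 0], "turn": 0, "fingers": 0},
  {"dp": [1, 0, 0], "turn": 0, "fingers": 0},
  {"dp": [1, 0, 0], "turn": 0, "fingers": 0},
  {"dp": [0.5, 0, 0], "turn": 0, "fingers": 0},
  {"dp": [0, 0, 0], "turn": 0, "fingers": 0},
  {"dp": [0, 0, 0], "turn": 0, "fingers": 0},
])

```text
t: 36.02
ee_pos: [0.5347, -0.0191, 0.0278]
orientation: [-3.141, 0.001, 1.564]
wrist_force: [-0.5, -5.6, 1.0]
width: -0.0002
```

Call:
send_rows([
  {"dp": [0.8, 0, -0.3], "turn": 0, "fingers": 0},
  {"dp": [0.6, 0, 0], "turn": 0, "fingers": 0},
  {"dp": [0, 0, 0], "turn": 0, "fingers": 0},
  {"dp": [0, 0, 0], "turn": 0, "fingers": 0},
  {"dp": [0, 0, 0], "turn": 0, "fingers": 0},
])

```text
t: 36.65
ee_pos: [0.5346, -0.019, 0.0279]
orientation: [-3.141, 0.003, 1.563]
wrist_force: [0.2, -7.0, -0.4]
width: -0.0001
```

```bash
python3 al.py
```

```text
tube back (array([0.00783525, 0.55393817]), np.int64(31), np.float64(0.5543691110583671))
fence (array([0.00742045, 0.5547859 ]), np.int64(31), np.float64(0.5551940291947604))
px diff [(333, np.float64(4.84)), (336, np.float64(4.91)), (339, np.float64(4.97)), (342, np.float64(4.93)), (345, np.float64(4.7)), (348, np.float64(5.02)), (351, np.float64(5.09)), (354, np.float64(4.93)), (357, np.float64(4.85)), (360, np.float64(4.97)), (363, np.float64(4.88))]
```

Call:
send_rows([
  {"dp": [0.8, 0, 0], "turn": 0, "fingers": 0},
  {"dp": [0.3, 0, 0], "turn": 0, "fingers": 0},
  {"dp": [0, 0, 0], "turn": 0, "fingers": 0},
  {"dp": [0, 0, 0], "turn": 0, "fingers": 0},
  {"dp": [0, 0, 0], "turn": 0, "fingers": 0},
  {"dp": [0, 0, 0], "turn": 0, "fingers": 0},
])

```text
t: 37.6
ee_pos: [0.5346, -0.019, 0.0279]
orientation: [-3.141, 0.004, 1.562]
wrist_force: [0.2, -9.3, 0.1]
width: 0.0001
```

Call:
send_rows([
  {"dp": [-2, 0, 0], "turn": 0, "fingers": 0},
  {"dp": [-3, 0, 0], "turn": 0, "fingers": 0},
  {"dp": [-12, 0, 0], "turn": 0, "fingers": 0},
  {"dp": [0, 0, -50], "turn": 0, "fingers": 0},
  {"dp": [0, 0, -50], "turn": 0, "fingers": 0},
  {"dp": [30, -7.5, 0], "turn": 0, "fingers": 0.5},
  {"dp": [30, -7.5, 0], "turn": 0, "fingers": 0.5},
  {"dp": [30, -7.5, 0], "turn": 0, "fingers": 0.5},
  {"dp": [30, -7.5, 0], "turn": 0, "fingers": 0.5},
  {"dp": [30, -7.5, 0], "turn": 0, "fingers": 0.5},
  {"dp": [30, -7.5, 0], "turn": 0, "fingers": 0.5},
  {"dp": [0, 0, 0], "turn": 0, "fingers": 0.5},
  {"dp": [0, 0, 0], "turn": 0, "fingers": 0.5},
  {"dp": [0, 0, 0], "turn": 0, "fingers": 0.5},
], newtons=25)

```text
t: 39.35
ee_pos: [0.491, 0.1467, 0.1279]
orientation: [-3.141, 0.0, 1.563]
wrist_force: [0.7, 0.2, 0.7]
width: 0.0424
```

```bash
python3 al.py
```

```text
tube back (array([0.00523244, 0.55410048]), np.int64(31), np.float64(0.554388261186654))
fence (array([0.00768009, 0.5547867 ]), np.int64(31), np.float64(0.5552091045054909))
px diff [(333, np.float64(4.9)), (336, np.float64(4.87)), (339, np.float64(4.93)), (342, np.float64(4.9)), (345, np.float64(4.69)), (348, np.float64(4.99)), (351, np.float64(5.09)), (354, np.float64(4.95)), (357, np.float64(4.92)), (360, np.float64(5.0)), (363, np.float64(4.87))]
```

Call:
send_rows([
  {"dp": [0, 0, 30], "turn": 0, "fingers": 0.5},
  {"dp": [0, 0, 30], "turn": 0, "fingers": 0.5},
  {"dp": [0, 0, 25], "turn": 0, "fingers": 0.5},
  {"dp": [0, 0, 0], "turn": 0, "fingers": 0.5},
  {"dp": [0, 0, 0], "turn": 0, "fingers": 0.1},
  {"dp": [0, 0, 0], "turn": 0, "fingers": 0.1},
  {"dp": [0, 0, 0], "turn": 0, "fingers": 0.05},
  {"dp": [0, 0, 0], "turn": 0, "fingers": 0.05},
  {"dp": [0, 0, 0], "turn": 0, "fingers": 0.05},
], newtons=25)

```text
t: 40.67
ee_pos: [0.4888, 0.1482, 0.0441]
orientation: [-3.139, 0.001, 1.565]
wrist_force: [-6.4, -0.6, 5.7]
width: 0.0114
```

Call:
send_rows([
  {"dp": [0, -2.2, 0], "turn": 0, "fingers": 0.05},
  {"dp": [0, 0.4, -8.7], "turn": 0, "fingers": 0.05},
  {"dp": [0, 1.3, -8.6], "turn": 0, "fingers": 0.05},
  {"dp": [0, 2.2, -8.4], "turn": 0, "fingers": 0.05},
  {"dp": [0, 3, -8.2], "turn": 0, "fingers": 0.05},
  {"dp": [0, 3.8, -7.8], "turn": 0, "fingers": 0.05},
  {"dp": [0, 0, 0], "turn": 0, "fingers": 0.05},
  {"dp": [0, 0, 0], "turn": 0, "fingers": 0.05},
], newtons=25)

```text
t: 41.68
ee_pos: [0.4977, 0.1482, 0.0853]
orientation: [-3.139, 0.001, 1.565]
wrist_force: [-7.2, 1.2, 3.0]
width: 0.0104
```

Call:
send_rows([
  {"dp": [0, 3.3, -7.4], "turn": 0, "fingers": 0.05},
  {"dp": [0, 4.3, -6.9], "turn": 0, "fingers": 0.05},
  {"dp": [0, 5.5, -6.4], "turn": 0, "fingers": 0.05},
  {"dp": [0, 6.5, -5.7], "turn": 0, "fingers": 0.05},
  {"dp": [0, 7.1, -5.1], "turn": 0, "fingers": 0.05},
  {"dp": [0, 0, 0], "turn": 0, "fingers": 0.05},
  {"dp": [0, 0, 0], "turn": 0, "fingers": 0.05},
], newtons=25)

```text
t: 42.55
ee_pos: [0.5224, 0.1481, 0.1177]
orientation: [-3.136, 0.003, 1.566]
wrist_force: [-16.3, -1.8, 17.0]
width: 0.0112
```

```bash
python3 al.py
python3 - <<'E'
from h import *
im=imaging.capture("scene").astype(int)[150:240,340:400]
m=(im[...,0]>110)&(im[...,1]<60)&(im[...,2]<70); y,x=np.nonzero(m); print(len(y),y.min()+150,y.max()+150,x[y==y.min()].mean()+340)
E
```

```text
tube back (array([-0.01925665,  0.55568167]), np.int64(10), np.float64(0.5546225494658524))
 ** On entry to DLASCL parameter number  4 had an illegal value
 ** On entry to DLASCL parameter number  4 had an illegal value
 ** On entry to DLASCL parameter number  4 had an illegal value
 ** On entry to DLASCL parameter number  4 had an illegal value
 ** On entry to DLASCL parameter number  5 had an illegal value
 ** On entry to DLASCL parameter number  4 had an illegal value
46 192 222 379.0al.py:7: RuntimeWarning: invalid value encountered in scalar divide
  w=np.clip(s*d[k-1:k+2],0,None); return (w*(np.arange(k-1,k+2)+.5)).sum()/w.sum()
Traceback (most recent call last):
  File "al.py", line 12, in <module>
    print("tube back",line(A,.045)); print("fence",line(B,.02))
                                                   ~~~~^^^^^^^
  File "al.py", line 10, in line
    W=np.array([at("scene",p,z) for p in P]); f=np.polyfit(W[:,1],W[:,0],1)
                                                ~~~~~~~~~~^^^^^^^^^^^^^^^^^
numpy.linalg.LinAlgError: SVD did not converge in Linear Least Squares
```

Call:
send_rows([
  {"dp": [0, -2.7, -4.2], "turn": 0, "fingers": 0.05},
  {"dp": [0, 0, 0], "turn": 0, "fingers": 0.05},
  {"dp": [0, 0, 0], "turn": 0, "fingers": 0.35},
  {"dp": [0, 0, 0], "turn": 0, "fingers": 0.35},
  {"dp": [0, 0, 0], "turn": 0, "fingers": 0.35},
  {"dp": [0, 0, 0], "turn": 0, "fingers": 0.35},
])

```text
t: 43.55
ee_pos: [0.5233, 0.1476, 0.1207]
orientation: [3.141, 0.0, 1.565]
wrist_force: [-0.1, 0.1, 1.0]
width: 0.0301
```

Call:
send_rows([
  {"dp": [0, 10, -2], "turn": 0, "fingers": 0.35},
  {"dp": [0, 10, -2], "turn": 0, "fingers": 0.35},
  {"dp": [0, 10, -2], "turn": 0, "fingers": 0.35},
  {"dp": [0, 10, 0], "turn": 0, "fingers": 0.35},
  {"dp": [0, 8, 0], "turn": 0, "fingers": 0.35},
  {"dp": [0, 8, 0], "turn": 0, "fingers": 0.35},
  {"dp": [0, 7, 0], "turn": 0, "fingers": 0.35},
  {"dp": [0, 0, 0], "turn": 0, "fingers": 0.35},
  {"dp": [0, 0, 0], "turn": 0, "fingers": 0.35},
])

```text
t: 44.68
ee_pos: [0.5863, 0.1473, 0.1265]
orientation: [3.141, -0.0, 1.565]
wrist_force: [1.1, 0.4, 0.7]
width: 0.03
```

Call:
send_rows([
  {"dp": [0, -6, 0], "turn": 0, "fingers": 0.35},
  {"dp": [0, 0, -20], "turn": 0, "fingers": 0.35},
  {"dp": [0, 0, -40], "turn": 0, "fingers": 0.35},
  {"dp": [0, 0, -40], "turn": 0, "fingers": 0.35},
  {"dp": [0, 0, -30], "turn": 0, "fingers": 0.35},
  {"dp": [-45, -15, 0], "turn": 0, "fingers": 0.35},
  {"dp": [-45, -15, 0], "turn": 0, "fingers": 0.35},
  {"dp": [-45, -15, 0], "turn": 0, "fingers": 0.35},
  {"dp": [-45, -15, 0], "turn": 0, "fingers": 0.35},
  {"dp": [-45, -15, 0], "turn": 0, "fingers": 0.35},
  {"dp": [-45, 0, 0], "turn": 0, "fingers": 0.35},
  {"dp": [-45, 0, 0], "turn": 0, "fingers": 0.35},
  {"dp": [-45, 0, 0], "turn": 0, "fingers": 0.35},
  {"dp": [0, 0, 0], "turn": 0, "fingers": 0.35},
  {"dp": [0, 0, 0], "turn": 0, "fingers": 0.35},
])

```text
t: 46.55
ee_pos: [0.5033, -0.2113, 0.2575]
orientation: [3.141, -0.0, 1.565]
wrist_force: [-1.1, -0.1, 0.2]
width: 0.0299
```

```bash
python3 al.py
python3 - <<'E'
from h import *
import cv2
for n,(r,c) in {"scene":((180,245),(360,400)),"top":((155,200),(225,260))}.items():
    for lab,im in(("0",cv2.imread(f"pics/{n}0.png")[:,:,::-1]),("now",imaging.capture(n))):
        a=im.astype(int)[r[0]:r[1],c[0]:c[1]];m=(a[...,0]>100)&(a[...,1]<60)&(a[...,2]<70);y,x=np.nonzero(m)
        print(n,lab,len(y),"rows",y.min()+r[0],y.max()+r[0],"cols",x.min()+c[0],x.max()+c[0],"top-row col",x[y==y.min()].mean()+c[0],"mean",x.mean()+c[0],y.mean()+r[0])
    # change of whole picture outside robot
    t0=cv2.imread(f"pics/{n}0.png").astype(int)[:,:,::-1]
    cv2.imwrite(f"pics/{n}_now.png",imaging.capture(n)[:,:,::-1])
E
```

```text
tube back (array([0.0092542 , 0.55377352]), np.int64(31), np.float64(0.554282498178035))
fence (array([0.00707126, 0.55483637]), np.int64(31), np.float64(0.5552252847505624))
px diff [(333, np.float64(4.84)), (336, np.float64(4.88)), (339, np.float64(4.97)), (342, np.float64(4.92)), (345, np.float64(4.83)), (348, np.float64(4.79)), (351, np.float64(5.05)), (354, np.float64(5.02)), (357, np.float64(4.8)), (360, np.float64(5.02)), (363, np.float64(4.66))]
scene 0 46 rows 197 216 cols 376 380 top-row col 378.0 mean 377.89130434782606 203.26086956521738
scene now 51 rows 197 216 cols 376 380 top-row col 378.0 mean 377.88235294117646 203.49019607843138
top 0 77 rows 166 190 cols 241 246 top-row col 243.0 mean 244.07792207792207 178.54545454545456
top now 80 rows 166 190 cols 241 246 top-row col 243.0 mean 244.0375 178.95
```

The leaf is back at its start angle and the tube's back is unchanged. A last numeric check on the tube's ends, then hand in.

Run:
```python
from h import *
import cv2
im=cv2.imread("pics/scene_now.png").astype(np.float32).mean(2)
ys=np.arange(-.03,.14,.0005)
for X in(.525,.54):
    P=np.array([proj("scene",np.array([X+.007*y,y,.045])) for y in ys],np.float32)
    v=cv2.remap(im,P[:,0].reshape(1,-1),P[:,1].reshape(1,-1),cv2.INTER_LINEAR)[0]
    d=np.gradient(v);print(X,[(round(float(ys[i]),4),int(d[i]*10)) for i in range(2,len(d)-2) if abs(d[i])>4 and abs(d[i])==abs(d[i-2:i+3]).max()])
```

```text
0.525 [(-0.007, 117), (0.007, -47), (0.0355, -85), (0.055, 52), (0.0635, 100), (0.081, 79), (0.114, -103), (0.1175, -90)]
0.54 [(-0.0045, 180), (0.001, -45), (0.034, -121), (0.0985, 139), (0.1155, -133), (0.1315, 152)]
```

```bash
python3 -c "
from bench import workorder,telemetry
s=telemetry.state();print(s['t'],s['wrist_force']);print(workorder.sign_off())"
```

```text
46.95 [-0.25240496  0.29158085 -0.48669341]
the job is handed in; nothing more can be done
None
```

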